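Walk the vial block round to the stop rail

TASK

The heavy aluminium vial block stands askew in front of the steel stop rail. With the fingertips, push its corners by turns to walk it round on the desk and bring it up to the rail, so that one of its long sides lies flush along the rail with its whole length in front of the rail. Turn it nearly parallel to the rail before it comes against the rail, push it gently without lifting or tipping it, leave the other things where they are, and move clear at the end.

Things in the scene. Friction and masses are not known exactly. Their poses are not given: they have to be found in the camera images.
- block: heavy aluminium vial block, plain cuboid 92 (own x) x 130 (own y) x 48 high (mm), 0.7 to 1 kg, twelve wells in its top. Origin: centre of underside. Its long sides (own x = -46, +46) are alike; either may face the rail. Too wide to pinch. Takes 5 to 13 N to slide; pushed squarely near one end of a long side it turns about 0.3 rad per 45 mm and its centre moves about 30 mm.
- rail: dark steel stop rail fixed to the desk, 240 long (own y), front face 32 high (mm). Origin: at desk level in the middle of the front face; own x points away from the robot through the rail (the rail occupies x = 0 to 24), so the space for the block is at negative own x.
- cup_near: small green plastic cup with a side tab, 62x77x44 high, standing to the left of the block (mm). Origin: near the middle of its underside. Only a bystander.
- carton: flat medicine carton 50x92x24 high, lying to the left of the block (mm). Origin: near the middle of its underside. Only a bystander.
- carton_b: medicine carton 46x74x36 high, standing to the right of the block (mm). Origin: near the middle of its underside. Only a bystander.
- pill_bottle: tablet bottle, diameter 38, 56 high, at the left (mm). Origin: near the middle of its underside. Only a bystander.
- pump_bottle: pump bottle 72x60x172 high, at the right (mm). Origin: near the middle of its underside. Only a bystander.
- pen: pen 12x145x9, lying at the right (mm). Origin: near the middle of its underside. Only a bystander.

How it is judged:
By the outcome, as a careful person would: the job done as asked, in the order asked, and still so for the second after the job is handed in, with the robot touching nothing.
It also fails if it takes over 67 s, if anything falls off the work surface, if the arm or the gripper's body presses on something with over 40 N, if the wrist force passes 120 N, or if a joint passes its speed limit or range.

ROBOT

A 6-joint arm with a two-finger parallel gripper is mounted at the origin on a cart in front of the work surface, level with it; the furniture and walls round the work are solid. World frame = base frame: x ahead of the robot, y to its left, z up, the work surface at z = 0. Lengths are in mm, angles in rad, forces in N, time in s.
With the tool pointing down it reaches from about 350 to 975 mm from the base axis. Payload 7.1 kg.
Tool frame: the origin (TCP) lies at the very end of the fingers, on their centre line; the grasp point (between the pads) lies 19 mm behind it (ctrl.grasp_offset is the distance from the TCP to the grasp point, in mm); z points along the fingers, y is the line along which they close (so a half turn about z gives the same grasp; the last joint's range is limited). The gripper opens to 88 mm and grips with 3 to 60 N. Pads are 20 mm wide; open, the fingers measure 115 mm over their backs; the gripper's body (75 mm by 178 mm) begins 61 mm behind the grasp point.
Start: joints at [1.097, 0.423, 1.63, -0, 1.089, -0.019], TCP at [274.519, 561.466, 202.275] pointing down, gripper open.
Joint ranges: [-3, 3], [-0.9, 2.11], [0.09, 2.58], [-1.31, 4.45], [0.11, 2.69], [-2.54, 2.54]. Speed limits (rad/s): [2.39, 2.39, 3.01, 3.14, 3.14, 3.14].

INTERFACE

Orientations are given as a rotation vector (axis times angle).
In Python, from workcell import ctrl, viewer, ticket, models gives the robot as it stands.
- The arm moves only by the tool play_rows, never from a script. Its arguments are lists of equal length, an entry for each row: "dp": the shift along the world's x, y, z in mm, a list of three; "yaw": the turn about the world's z in degrees. In form: {"dp": [[tx, ty, tz], ...], "yaw": [yaw, ...]}. A call has 1 to 8 rows; each row shifts and turns the commanded pose from where the row before left it; what a row does not reach is not made up. A row lasts 1/12 s, in which the tool goes at most 41.7 mm and 7.16 degrees, less where a joint would pass 70% of its speed; a pose out of reach is approached as far as the arm can. A call is refused whole if a number of a shift passes 41.7 or a number of a turn 7.16, either way. A call with a gripper value outside its range is refused whole. "gripper" is the closure, from 0 (fully open) to 1 (shut), set as the call begins (left out, the last holds). The fingers move at their own pace and stop on an object; the grip force is fixed at half the most. Time passes only in rows, so rows that do not move let the fingers close. It gives the time, the measured TCP pose, the force, the opening and the grip force at its end, in the units of the state.
- ctrl.get_obs(): the state, without advancing time (a new reading comes with each control period).
- viewer.get_image(name): name is "side" or "top" or "wrist"; returns a dict with "pixels" (400x640x3 uint8, red, green, blue), "range_z" (400x640 float32, mm along the optical axis (not along the pixel's ray), 0 where there is no reading), "fx", "fy", "cx", "cy" (pixels), "T" (4x4, takes a point from camera to world coordinates); the wrist camera has in their place "hand_eye" (4x4, takes a point from camera to tool coordinates, whose origin is the TCP and whose axes are the flange's). Camera axes: x right, y up, looking along -z (the intrinsics and any distortion apply to the point x, -y, -z); pixel columns grow to the right and rows downward; lengths in mm; the calibration is good to about 2 mm. A picture is of the moment at which its call begins: read the wrist's pose just before it.
- ticket.close_job(): hands the job in; it is judged then, once.
Trained networks look in a picture, given as the dict that the camera call returned (one of the last four; its "shot" number tells which), for a name from the list of things; names that differ only in an ending like _2 or _b are one class to them, and where a whole thing is asked for, a point or a joint stands for the part that bears it (a point fixed in the world has none). Each returns a list of dicts, best first, with "conf" (0 to 1); they miss things now and then, are a little off and sometimes report something else, mostly with a low value. They report only what shows in the picture. A call takes as long as a camera call.
- models.look_for(picture, name): "bbox" ([centre column, centre row, width, height] in pixels, round what is visible of it).
- models.landmark_of(picture, name): "location" ([column, row] in pixels: a listed point, or the origin of a listed thing).
The state is a dict: "t": time; "qpos": joint angles; "qvel": joint speeds; "joint_torque": joint torques, N m; "ee_pos": TCP position; "orientation": TCP orientation; "ft_force": force on the tool from outside, world axes, zero at the start; "moment": the same for the moment, N m; "width": finger opening in mm; "grasp_force": force on a finger pad.
Only numpy, scipy, OpenCV 4.12 (cv2) and the standard library are available. Lean on these libraries where they do the work, as an engineer would, in place of code of your own. Each camera call takes 0.05 s, during which the arm holds its last target. There are 200 camera calls.

## Working session

There is one attempt and no reset: what is moved stays moved. The work goes in short steps, Python scripts to look and compute and a tool call to move; the robot and the scene stay as the last step left them, time stands still between calls to the robot, and variables do not carry over. Pictures are saved under pics/ and viewed, at most 10 in all, crops included, and the job is handed in when it is done.

Besides the shell and the picture viewer there is one more tool, called after ">>>" by a JSON object that holds its "fn" and its "kwargs", one argument or row to a line. play_rows: Moves the arm, as the interface text tells. Its arguments: {"type":"object","properties":{"dp":{"type":"array"},"yaw":{"type":"array"},"gripper":{"type":"number"}},"required":["dp","yaw"]}

```bash
mkdir -p pics; ls
cat > h.py <<'E'
import numpy as np, cv2
from workcell import ctrl, viewer, ticket, models
def cloud(p):
    z=p["range_z"].astype(float); v,u=np.mgrid[0:z.shape[0],0:z.shape[1]]
    c=np.stack([(u-p["cx"])/p["fx"]*z, -(v-p["cy"])/p["fy"]*z, -z, np.ones_like(z)],-1)
    w=(c@np.array(p["T"]).T)[...,:3]; w[z==0]=np.nan
    return w
E
python3 - <<'E'
from h import *
for n in ("top","side"):
    p=viewer.get_image(n); cv2.imwrite(f"pics/{n}0.png",p["pixels"][...,::-1])
    print(n,{k:v for k,v in p.items() if k not in("pixels","range_z")})
    w=cloud(p)
    for o in ["block","rail","cup_near","carton","pill_bottle","pump_bottle","pen"]:
        for d in models.look_for(p,o)[:2]:
            c,r=map(int,d["bbox"][:2]); print(o,round(d["conf"],2),np.round(d["bbox"]),np.round(w[min(r,399),min(c,639)]))
print(ctrl.get_obs())
E
```

```text
pics
top {'fx': 388.8429370088652, 'fy': 388.8429370088652, 'cx': 314.45461912992675, 'cy': 201.43347597207529, 'T': array([[ 2.36574721e-02,  9.88651857e-01, -1.48350359e-01,
         3.69337487e+02],
       [-9.99719046e-01,  2.31776744e-02, -4.96240493e-03,
        -1.69016022e+01],
       [-1.46767452e-03,  1.48426078e-01,  9.88922416e-01,
         1.21538865e+03],
       [ 0.00000000e+00,  0.00000000e+00,  0.00000000e+00,
         1.00000000e+00]]), 'shot': 1}
block 0.82 [318. 196.  37.  47.] [565. -18.  46.]
rail 0.93 [329. 149.  73.  13.] [719. -53.  29.]
rail 0.68 [466. 192.  32.  23.] [ 575. -444.  111.]
cup_near 0.77 [253. 202.  21.  21.] [544. 182.   7.]
carton 0.95 [399. 195.  27.  23.] [ 572. -270.   39.]
carton 0.57 [255. 177.  32.  17.] [624. 177.  27.]
pill_bottle 0.64 [175. 244.  16.  13.] [409. 402.  58.]
pump_bottle 0.7 [465. 193.  35.  24.] [ 572. -444.  112.]
pen 0.58 [427. 259.  26.  30.] [ 383. -364.   -4.]
side {'fx': 438.5960357302049, 'fy': 438.5960357302049, 'cx': 326.7805544850431, 'cy': 206.687291057776, 'T': array([[ 9.90503676e-01,  7.80897346e-02, -1.1
[... 786 characters left out ...]
.]
{'t': 0.8, 'qpos': array([ 1.09697166e+00,  4.23066589e-01,  1.62989154e+00,  1.80667070e-05,
        1.08861835e+00, -1.90063251e-02]), 'qvel': array([ 3.07646784e-04, -1.22162625e-03,  5.51431873e-04, -1.22965781e-03,
        8.35534234e-04, -6.90829271e-05]), 'joint_torque': array([-8.00601792e-04, -5.44499731e+01, -2.74037039e+01,  6.43927976e-02,
        1.65881478e-02, -5.14654985e-06]), 'ee_pos': array([274.53156428, 561.46302535, 202.29926847]), 'orientation': array([-7.08295343e-01, -3.06069426e+00, -3.07709184e-05]), 'ft_force': array([-0.10887737,  0.19263603,  0.00638209]), 'moment': array([ 0.03589918, -0.02158359, -0.02518883]), 'grasp_force': 0.0, 'width': 87.7595967416095}
```

```bash
cat >> h.py <<'E'
def fit(w,lo,hi,box,k=None):
    P=w.reshape(-1,3); m=(P[:,2]>lo)&(P[:,2]<hi)&(P[:,0]>box[0])&(P[:,0]<box[1])&(P[:,1]>box[2])&(P[:,1]<box[3])
    P=P[m]; return P,cv2.minAreaRect(P[:,:2].astype(np.float32))
E
python3 - <<'E'
from h import *
for n in ("top","side"):
    p=viewer.get_image(n); w=cloud(p)
    for nm,lo,hi,b in [("block",40,56,(450,680,-130,120)),("rail",24,40,(640,800,-230,150)),("blocklow",5,56,(450,680,-130,120)),("cartonb",25,50,(500,650,-350,-200)),("cup",10,60,(480,600,140,240)),("carton",12,40,(590,700,90,260))]:
        P,r=fit(w,lo,hi,b); print(n,nm,len(P),np.round(P.mean(0)),np.round(P.min(0)),np.round(P.max(0)),[np.round(x,1) for x in r])
    P,_=fit(w,24,40,(640,800,-230,150))
    # front edge line of rail: per y bin min x
    ys=np.arange(-200,100,15)
    print([(int(y),round(float(P[abs(P[:,1]-y)<7][:,0].min()),1)) for y in ys if (abs(P[:,1]-y)<7).any()])
    im=p["pixels"][...,::-1]; im=im[110:290,150:500] if n=="top" else im[110:380,230:480]
    cv2.imwrite(f"pics/{n}1.png",cv2.resize(im,None,fx=2.2,fy=2.2,interpolation=cv2.INTER_CUBIC))
E
```

```text
top block 805 [563. -20.  49.] [496. -69.  40.] [630.  29.  55.] [array([563.3, -20.4]), array([ 91.9, 130.4]), np.float64(86.9)]
top rail 188 [716. -43.  31.] [ 640. -203.   24.] [786. 150.  39.] [array([710.4, -24.7]), array([ 74.9, 371.1]), np.float64(15.4)]
top blocklow 1581 [563. -16.  32.] [ 450. -129.    5.] [680. 119.  55.] [array([565.2,  -5.1]), array([248.8, 229.2]), np.float64(89.9)]
top cartonb 383 [ 573. -266.   37.] [ 538. -307.   25.] [ 610. -224.   44.] [array([ 574.3, -266.9]), array([74.4, 47.6]), np.float64(66.1)]
top cup 165 [546. 183.  33.] [508. 140.  10.] [600. 221.  53.] [array([550.6, 192.2]), array([98.4, 66.9]), np.float64(58.7)]
top carton 495 [626. 178.  25.] [599. 132.  12.] [654. 225.  33.] [array([627.3, 179. ]), array([52. , 92.9]), np.float64(3.6)]
[(-200, 758.3), (-185, 757.9), (-170, 711.8), (-155, 713.1), (-140, 714.5), (-125, 713.8), (-110, 715.3), (-95, 716.3), (-80, 717.1), (-65, 716.8), (-50, 717.2), (-35, 717.7), (-20, 719.9), (-5, 719.7), (10, 719.3), (25, 721.3), (40, 722.3), (55, 723.0), (70, 723.7)]
side block 792 [564. -25.  46.] [498. 
[... 318 characters left out ...]
 ]), array([133.9, 181.1]), np.float64(83.9)]
side cartonb 490 [ 574. -273.   35.] [ 540. -312.   25.] [ 609. -225.   40.] [array([ 575.1, -269.9]), array([77.9, 46.8]), np.float64(65.6)]
side cup 282 [539. 177.  29.] [509. 143.  10.] [569. 209.  45.] [array([539.5, 176.7]), array([64.5, 58. ]), np.float64(82.1)]
side carton 315 [627. 170.  22.] [600. 126.  12.] [656. 228.  28.] [array([627.9, 176.4]), array([ 52.1, 101.4]), np.float64(3.1)]
[(-200, 758.9), (-185, 750.4), (-170, 713.9), (-155, 714.1), (-140, 715.0), (-125, 715.2), (-110, 715.9), (-95, 717.4), (-80, 717.3), (-65, 718.6), (-50, 719.7), (-35, 718.5), (-20, 720.6), (-5, 721.7), (10, 722.0), (25, 722.5), (40, 722.9), (55, 724.2)]
```

View pics/top1.png

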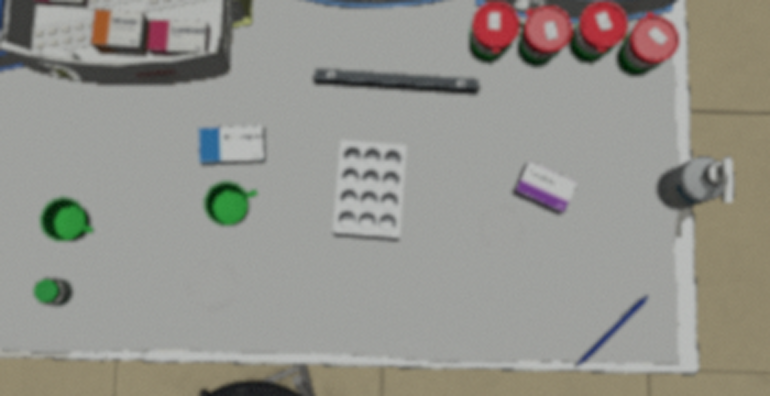

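View pics/side1.png

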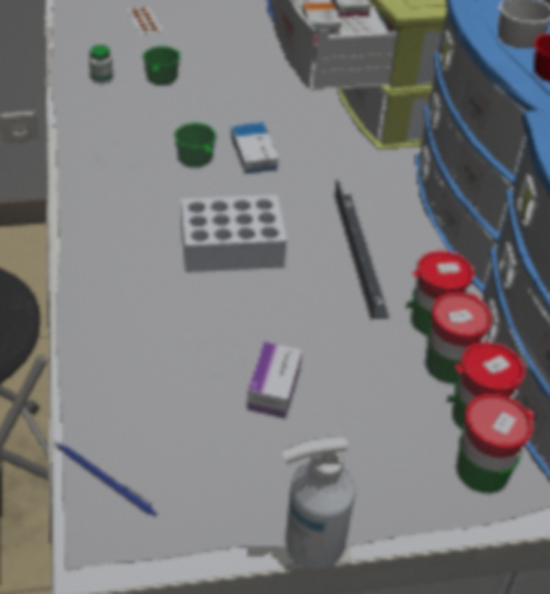

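Top picture: the block lies lengthways to x (crop ≈370,190), with the rail behind it (≈395,80), the near cup and carton at the left and carton_b at the right. Plan: turn it about +90°. First push the right face at its far end, then the left face at its near end.

>>> {"fn": "play_rows", "kwargs": {
  "dp": [
    [17,-33,0],
    [17,-33,0],
    [17,-33,0],
    [17,-33,0],
    [17,-33,0],
    [17,-33,0],
    [17,-33,0],
    [17,-33,0]
  ],
  "yaw": [1.2,1.2,1.2,1.2,1.2,1.2,1.2,1.2],
  "gripper": 1
}}

```text
t: 1.57
ee_pos: [411.1, 295.9, 202.5]
orientation: [0.448, 3.109, 0.001]
ft_force: [1.7, 0.1, 0.1]
width: 38.3
grasp_force: 0.0
```

>>> {"fn": "play_rows", "kwargs": {
  "dp": [
    [17,-33,0],
    [17,-33,0],
    [17,-33,0],
    [17,-33,0],
    [17,-33,0],
    [17,-33,0],
    [17,-33,0],
    [17,-33,0]
  ],
  "yaw": [1.2,1.2,1.2,1.2,1.2,1.2,1.2,1.2]
}}

```text
t: 2.23
ee_pos: [547.2, 31.6, 202.5]
orientation: [0.187, 3.136, 0.0]
ft_force: [-0.4, 0.3, 0.3]
width: 0.5
grasp_force: 0.0
```

>>> {"fn": "play_rows", "kwargs": {
  "dp": [
    [17,-33,0],
    [17,-33,0],
    [17,-33,0],
    [17,-33,0],
    [0,0,0]
  ],
  "yaw": [1.2,1.2,1.2,1.2,0]
}}

```text
t: 2.65
ee_pos: [617.3, -103.9, 202.5]
orientation: [0.061, 3.138, -0.003]
ft_force: [-0.7, -0.2, -0.5]
width: 0.6
grasp_force: 0.0
```

>>> {"fn": "play_rows", "kwargs": {
  "dp": [
    [0,0,-37],
    [0,0,-37],
    [0,0,-37],
    [0,0,-37],
    [0,0,-28],
    [0,0,-10],
    [0,0,0]
  ],
  "yaw": [0,0,0,0,0,0,0]
}}

```text
t: 3.23
ee_pos: [612.3, -97.7, 13.7]
orientation: [-0.056, -3.136, -0.001]
ft_force: [0.7, -0.1, 0.4]
width: 0.4
grasp_force: 0.0
```

>>> {"fn": "play_rows", "kwargs": {
  "dp": [
    [0,5,0],
    [0,5,0],
    [0,5,0],
    [0,5,0],
    [0,5,0],
    [0,5,0],
    [0,5,0],
    [0,0,0]
  ],
  "yaw": [0,0,0,0,0,0,0,0]
}}

```text
t: 3.9
ee_pos: [616.7, -63.3, 18.0]
orientation: [0.055, 3.137, -0.002]
ft_force: [2.8, -2.1, 1.4]
width: 0.4
grasp_force: 1.2
```

```bash
cat >> h.py <<'E'
def block(n="top",box=(430,780,-200,150)):
    p=viewer.get_image(n); w=cloud(p); P=w.reshape(-1,3)
    m=(P[:,2]>42)&(P[:,2]<57)&(P[:,0]>box[0])&(P[:,0]<box[1])&(P[:,1]>box[2])&(P[:,1]<box[3])
    img=(m.reshape(w.shape[:2])).astype(np.uint8)
    k,l,s,_=cv2.connectedComponentsWithStats(img,connectivity=4); i=1+s[1:,4].argmax()
    (c,(a,b),t)=cv2.minAreaRect(w[l==i][:,:2].astype(np.float32))
    th=t if a>b else t+90
    return p,w,np.array(c),(a,b),((th+20)%180)-20
if __name__=="__main__":
    import sys
    p,w,c,s,th=block(); print("c",np.round(c,1),"size",np.round(s,1),"theta",round(th,1))
    l=np.array([np.cos(np.radians(th)),np.sin(np.radians(th))]); n=np.array([-l[1],l[0]])
    print("left-near contact",np.round(c+46*n-55*l),"left-far",np.round(c+46*n+55*l),"right-far",np.round(c-46*n+55*l),"l",np.round(l,2))
    o=ctrl.get_obs(); print(round(o["t"],2),np.round(o["ee_pos"],1),np.round(o["ft_force"],1))
E
python3 h.py
```

```text
c [ 763.5 -176.4] size [43.2 15.9] theta 64.7
left-near contact [ 698. -206.] left-far [ 745. -107.] right-far [ 829. -146.] l [0.43 0.9 ]
3.95 [616.  -63.4  17.7] [ 1.3 -1.5  0.8]
```

>>> {"fn": "play_rows", "kwargs": {
  "dp": [
    [0,5,0],
    [0,5,0],
    [0,5,0],
    [0,5,0],
    [0,5,0],
    [0,0,0],
    [-3,-15,0],
    [0,-10,25]
  ],
  "yaw": [0,0,0,0,0,0,0,0]
}}

```text
t: 4.62
ee_pos: [606.8, -63.6, 37.4]
orientation: [-0.055, -3.132, -0.002]
ft_force: [-0.5, 0.3, 0.3]
width: 0.7
grasp_force: 0.0
```

>>> {"fn": "play_rows", "kwargs": {
  "dp": [
    [-35,0,20],
    [-40,0,10],
    [-40,0,0],
    [-40,10,0],
    [-30,20,0],
    [-30,25,0],
    [0,0,0],
    [0,0,0]
  ],
  "yaw": [0,0,0,0,0,0,0,0]
}}

```text
t: 5.28
ee_pos: [393.8, -8.2, 71.2]
orientation: [-0.055, -3.138, -0.0]
ft_force: [0.6, -0.2, 0.0]
width: 0.2
grasp_force: 0.0
```

```bash
sed -i 's/(430,780,-200,150)/(430,712,-200,150)/' h.py; python3 h.py; python3 -c "
from h import *
p,w,c,s,th=block('side'); print(c,s,th); cv2.imwrite('pics/s2.png',p['pixels'][100:330,200:480,::-1])"
```

```text
c [552.5   5.1] size [131.   91.9] theta 14.1
left-near contact [488.  36.] left-far [595.  63.] right-far [617. -26.] l [0.97 0.24]
5.33 [396.1  -8.7  71.4] [ 0.5 -0.7  0.2]
[553.18145752   3.09050751] (132.35585021972656, 97.39594268798828) 15.294987678527832
```

>>> {"fn": "play_rows", "kwargs": {
  "dp": [
    [27,22,0],
    [27,22,0],
    [26,23,0],
    [0,0,-25],
    [0,0,-25],
    [0,0,-6],
    [0,0,0]
  ],
  "yaw": [0,0,0,0,0,0,0]
}}

```text
t: 5.97
ee_pos: [475.7, 57.8, 13.5]
orientation: [-0.058, -3.137, 0.001]
ft_force: [-0.7, -0.1, -0.7]
width: 0.2
grasp_force: 0.0
```

>>> {"fn": "play_rows", "kwargs": {
  "dp": [
    [2,-5,0],
    [2,-5,0],
    [2,-5,0],
    [2,-5,0],
    [2,-5,0],
    [2,-5,0],
    [2,-5,0],
    [2,-5,0]
  ],
  "yaw": [0,0,0,0,0,0,0,0]
}}

```text
t: 6.63
ee_pos: [490.8, 18.2, 16.0]
orientation: [-0.058, -3.138, -0.001]
ft_force: [-5.9, 5.7, 5.7]
width: 0.7
grasp_force: 4.0
```

>>> {"fn": "play_rows", "kwargs": {
  "dp": [
    [2,-5,0],
    [2,-5,0],
    [0,0,0],
    [-15,20,0],
    [-35,10,0],
    [-35,0,0],
    [0,0,0]
  ],
  "yaw": [0,0,0,0,0,0,0]
}}

```text
t: 7.22
ee_pos: [403.6, 38.0, 15.2]
orientation: [-0.055, -3.133, 0.001]
ft_force: [-1.3, 0.5, 0.1]
width: 0.9
grasp_force: 0.0
```

```bash
python3 h.py
```

```text
c [571.6 -13.9] size [129.9  92.3] theta 32.0
left-near contact [501.  -4.] left-far [594.  54.] right-far [643. -24.] l [0.85 0.53]
7.27 [408.   38.   15.7] [ 0.8 -0.5  0.7]
```

>>> {"fn": "play_rows", "kwargs": {
  "dp": [
    [25,-7,0],
    [25,-7,0],
    [24,-7,0],
    [0,0,0],
    [3,-4,0],
    [3,-4,0],
    [3,-4,0],
    [3,-4,0]
  ],
  "yaw": [0,0,0,0,0,0,0,0]
}}

```text
t: 7.93
ee_pos: [495.1, 1.5, 15.1]
orientation: [-0.057, -3.137, -0.001]
ft_force: [-8.3, 6.1, 7.3]
width: 0.3
grasp_force: 4.6
```

>>> {"fn": "play_rows", "kwargs": {
  "dp": [
    [3,-4,0],
    [3,-4,0],
    [3,-4,0],
    [3,-4,0],
    [3.5,-4,0],
    [4,-4,0],
    [4,-4,0],
    [4,-3,0]
  ],
  "yaw": [0,0,0,0,0,0,0,0]
}}

```text
t: 8.6
ee_pos: [520.9, -29.5, 14.7]
orientation: [-0.056, -3.134, -0.001]
ft_force: [-8.3, 2.1, 5.4]
width: 0.5
grasp_force: 3.8
```

>>> {"fn": "play_rows", "kwargs": {
  "dp": [
    [0,0,0],
    [-25,15,0],
    [-40,0,0],
    [-40,0,0],
    [0,0,0]
  ],
  "yaw": [0,0,0,0,0]
}}

```text
t: 9.02
ee_pos: [409.0, -14.0, 14.3]
orientation: [-0.056, -3.129, -0.001]
ft_force: [-1.8, 0.7, -0.1]
width: 0.3
grasp_force: 0.0
```

```bash
python3 h.py
```

```text
c [599.9 -25.6] size [130.   92.7] theta 52.5
left-near contact [530. -41.] left-far [597.  46.] right-far [670. -10.] l [0.61 0.79]
9.07 [414.3 -14.3  14.9] [1.3 0.5 0.8]
```

>>> {"fn": "play_rows", "kwargs": {
  "dp": [
    [30,-3,0],
    [30,-3,0],
    [30,-2,0],
    [0,0,0],
    [4.4,-2.6,0],
    [4.4,-2.6,0],
    [4.4,-2.6,0],
    [4.4,-2.6,0]
  ],
  "yaw": [0,0,0,0,0,0,0,0]
}}

```text
t: 9.73
ee_pos: [525.1, -33.0, 14.8]
orientation: [-0.057, -3.136, -0.001]
ft_force: [-8.1, 2.3, 5.6]
width: 0.5
grasp_force: 3.9
```

>>> {"fn": "play_rows", "kwargs": {
  "dp": [
    [4.4,-2.5,0],
    [4.4,-2.4,0],
    [4.4,-2.4,0],
    [4.4,-2.4,0],
    [4.4,-2.2,0],
    [4.5,-2,0],
    [4.5,-2,0],
    [4.5,-2,0]
  ],
  "yaw": [0,0,0,0,0,0,0,0]
}}

```text
t: 10.4
ee_pos: [559.2, -51.0, 14.7]
orientation: [-0.057, -3.134, -0.001]
ft_force: [-8.3, -1.0, 5.7]
width: 0.3
grasp_force: 4.0
```

>>> {"fn": "play_rows", "kwargs": {
  "dp": [
    [0,0,0],
    [-35,10,0],
    [-40,0,0],
    [-40,0,0],
    [0,0,0]
  ],
  "yaw": [0,0,0,0,0]
}}

```text
t: 10.82
ee_pos: [437.1, -40.0, 14.1]
orientation: [-0.057, -3.129, -0.002]
ft_force: [-1.0, 0.5, -0.5]
width: 0.8
grasp_force: 0.0
```

```bash
python3 h.py
```

```text
c [631.2 -26.3] size [130.3  93.3] theta 70.7
left-near contact [570. -63.] left-far [606.  41.] right-far [693.  10.] l [0.33 0.94]
10.87 [442.5 -40.5  14.9] [ 1.1  0.2 -0.6]
```

>>> {"fn": "play_rows", "kwargs": {
  "dp": [
    [34,-3,0],
    [33,-3,0],
    [33,-2,0],
    [0,0,0],
    [4.5,-1.2,0],
    [4.5,-1.2,0],
    [4.5,-1,0],
    [4.5,-1,0]
  ],
  "yaw": [0,0,0,0,0,0,0,0]
}}

```text
t: 11.53
ee_pos: [563.7, -53.3, 14.8]
orientation: [-0.056, -3.136, -0.0]
ft_force: [-10.4, -1.1, 6.3]
width: 0.5
grasp_force: 4.3
```

>>> {"fn": "play_rows", "kwargs": {
  "dp": [
    [4.5,-1,0],
    [4.5,-1,0],
    [4.5,-0.8,0],
    [4.5,-0.8,0],
    [4.5,-0.5,0],
    [4.5,-0.5,0],
    [0,0,0]
  ],
  "yaw": [0,0,0,0,0,0,0]
}}

```text
t: 12.12
ee_pos: [591.8, -58.2, 14.9]
orientation: [-0.057, -3.138, 0.0]
ft_force: [-3.6, -2.9, -0.0]
width: 0.4
grasp_force: 1.5
```

>>> {"fn": "play_rows", "kwargs": {
  "dp": [
    [-35,0,0],
    [-40,0,0],
    [-40,0,0],
    [0,0,0]
  ],
  "yaw": [0,0,0,0]
}}

```text
t: 12.45
ee_pos: [467.3, -56.8, 14.0]
orientation: [-0.057, -3.129, -0.002]
ft_force: [-1.0, -0.1, 0.4]
width: 0.3
grasp_force: 0.0
```

```bash
python3 h.py
python3 - <<'E'
from h import *
for n in("top","side"):
    p,w,c,s,th=block(n); print(n,np.round(c,1),np.round(s,1),round(th,1))
    P,_=fit(w,24,37,(705,735,-165,66)); ys=np.arange(-160,62,8)
    f=np.array([(y,np.percentile(q[:,0],2)) for y in ys if len(q:=P[abs(P[:,1]-y)<6])>3])
    k=np.polyfit(f[:,0],f[:,1],1); print(k,np.std(f[:,1]-np.polyval(k,f[:,0])), "gap of centre-46:",np.polyval(k,c[1])-c[0]-46, "rail angle",90-np.degrees(np.arctan(k[0])))
E
```

```text
c [653.2 -20.5] size [129.7  93.5] theta 83.3
left-near contact [601. -70.] left-far [614.  39.] right-far [705.  29.] l [0.12 0.99]
12.5 [472.7 -57.3  14.8] [ 1.3 -0.  -0.1]
top [652.7 -20.3] [130.3  92.8] 83.6
[4.41099346e-02 7.20046760e+02] 0.4851302906193254 gap of centre-46: 20.444967632298017 rail angle 87.47432411974748
side [653.9 -23.4] [135.9  92.7] 83.3
[4.63528041e-02 7.21336503e+02] 0.4143125660698192 gap of centre-46: 20.31758316916205 rail angle 87.34607958973321
```

>>> {"fn": "play_rows", "kwargs": {
  "dp": [
    [35,0,0],
    [35,0,0],
    [35,0,0],
    [4,0,0],
    [4,0,0],
    [4,0,0],
    [4,0,0],
    [4,0,0]
  ],
  "yaw": [0,0,0,0,0,0,0,0]
}}

```text
t: 13.27
ee_pos: [599.3, -58.0, 14.7]
orientation: [-0.056, -3.134, 0.0]
ft_force: [-9.3, -4.0, 5.9]
width: 0.5
grasp_force: 4.2
```

>>> {"fn": "play_rows", "kwargs": {
  "dp": [
    [0,0,0],
    [-35,0,0],
    [-35,18,0],
    [-35,18,0],
    [-20,0,0],
    [0,0,0],
    [0,0,0]
  ],
  "yaw": [0,0,0,0,0,0,0]
}}

```text
t: 13.85
ee_pos: [477.3, -21.7, 15.6]
orientation: [-0.056, -3.141, -0.0]
ft_force: [0.8, -1.2, 0.5]
width: 0.6
grasp_force: 0.0
```

>>> {"fn": "play_rows", "kwargs": {
  "dp": [
    [0,0,0],
    [0,0,0],
    [0,0,0],
    [0,0,0],
    [0,0,0],
    [0,0,0]
  ],
  "yaw": [0,0,0,0,0,0],
  "gripper": 0
}}

```text
t: 14.35
ee_pos: [478.4, -21.9, 15.2]
orientation: [0.057, 3.141, -0.0]
ft_force: [0.1, 0.1, 0.1]
width: 36.8
grasp_force: 0.0
```

```bash
cat > m.py <<'E'
from h import *
for n in("top","side"):
    p,w,c,s,th=block(n); print(n,np.round(c,1),np.round(s,1),round(th,1))
    x=720.6+.0452*c[1]; print("gap",x-c[0]-46)
o=ctrl.get_obs(); print(round(o["t"],2),np.round(o["ee_pos"],1),np.round(o["orientation"],3))
E
python3 m.py
```

```text
top [659.1 -18.7] [129.9  93.6] 87.4
gap 14.674463278198232
side [660.2 -20.6] [135.3  93.1] 87.4
gap 13.484477703857465
14.45 [478.2 -21.9  15.2] [-0.057 -3.141 -0.   ]
```

>>> {"fn": "play_rows", "kwargs": {
  "dp": [
    [0,0,0],
    [0,0,0],
    [0,0,0],
    [0,0,0],
    [30,0,0],
    [30,0,0],
    [30,0,0],
    [20,0,0]
  ],
  "yaw": [0,0,0,0,0,0,0,0]
}}

```text
t: 15.12
ee_pos: [591.2, -21.9, 15.7]
orientation: [0.056, 3.139, -0.0]
ft_force: [0.3, 0.5, 0.2]
width: 87.5
grasp_force: 0.0
```

>>> {"fn": "play_rows", "kwargs": {
  "dp": [
    [3,0,0],
    [3,0,0],
    [3,0,0],
    [3,0,0],
    [3,0,0],
    [3,0,0],
    [0,0,0]
  ],
  "yaw": [0,0,0,0,0,0,0]
}}

```text
t: 15.7
ee_pos: [604.2, -22.0, 15.1]
orientation: [-0.057, -3.137, 0.0]
ft_force: [-4.7, -2.0, 3.3]
width: 88.0
grasp_force: 2.2
```

```bash
python3 m.py
```

```text
top [552.9 142.9] [ 7.9 12.6] 111.9
gap 128.1520482849121
side [650.6 -20.7] [135.  114.9] 86.7
gap 23.04253733520511
15.8 [604.3 -22.1  15.1] [-0.057 -3.138  0.   ]
```

>>> {"fn": "play_rows", "kwargs": {
  "dp": [
    [2.5,0,0],
    [2.5,0,0],
    [2.5,0,0],
    [2.5,0,0]
  ],
  "yaw": [0,0,0,0]
}}

```text
t: 16.13
ee_pos: [612.1, -21.8, 15.0]
orientation: [-0.056, -3.133, -0.0]
ft_force: [-10.7, -0.1, 8.0]
width: 87.9
grasp_force: 5.5
```

>>> {"fn": "play_rows", "kwargs": {
  "dp": [
    [1.5,0,0],
    [1.5,0,0]
  ],
  "yaw": [0,0]
}}

```text
t: 16.3
ee_pos: [615.2, -21.7, 14.9]
orientation: [-0.056, -3.133, -0.0]
ft_force: [-12.7, 0.1, 10.1]
width: 88.0
grasp_force: 6.4
```

>>> {"fn": "play_rows", "kwargs": {
  "dp": [
    [1.5,0,0]
  ],
  "yaw": [0]
}}

```text
t: 16.38
ee_pos: [616.3, -21.7, 15.0]
orientation: [-0.056, -3.133, -0.0]
ft_force: [-12.0, -1.1, 10.2]
width: 87.5
grasp_force: 6.4
```

>>> {"fn": "play_rows", "kwargs": {
  "dp": [
    [1.5,0,0],
    [0,0,0]
  ],
  "yaw": [0,0]
}}

```text
t: 16.55
ee_pos: [617.4, -21.7, 14.9]
orientation: [-0.056, -3.132, -0.0]
ft_force: [-14.5, 0.7, 11.0]
width: 87.8
grasp_force: 6.8
```

>>> {"fn": "play_rows", "kwargs": {
  "dp": [
    [1.5,0,0],
    [0,0,0]
  ],
  "yaw": [0,0]
}}

```text
t: 16.72
ee_pos: [617.3, -21.6, 14.9]
orientation: [-0.056, -3.129, -0.0]
ft_force: [-17.8, 0.1, 16.4]
width: 88.1
grasp_force: 9.2
```

>>> {"fn": "play_rows", "kwargs": {
  "dp": [
    [1.5,0,0],
    [0,0,0],
    [0,0,0]
  ],
  "yaw": [0,0,0]
}}

```text
t: 16.97
ee_pos: [617.3, -21.7, 14.9]
orientation: [-0.056, -3.126, -0.0]
ft_force: [-22.8, 0.0, 20.0]
width: 87.9
grasp_force: 11.5
```

>>> {"fn": "play_rows", "kwargs": {
  "dp": [
    [-5,0,0],
    [-15,0,0],
    [-35,0,0],
    [-40,0,0],
    [-40,0,30],
    [-10,0,35],
    [0,0,0]
  ],
  "yaw": [0,0,0,0,0,0,0]
}}

```text
t: 17.55
ee_pos: [486.1, -21.8, 79.3]
orientation: [0.057, 3.137, -0.0]
ft_force: [1.6, -0.6, -0.5]
width: 87.7
grasp_force: 0.0
```

```bash
python3 m.py
python3 - <<'E'
from h import *
p=viewer.get_image("top"); cv2.imwrite("pics/top9.png",cv2.resize(p["pixels"][120:260,210:430,::-1],None,fx=3.5,fy=3.5,interpolation=cv2.INTER_CUBIC))
p=viewer.get_image("side"); cv2.imwrite("pics/side9.png",cv2.resize(p["pixels"][140:320,290:430,::-1],None,fx=3.3,fy=3.3,interpolation=cv2.INTER_CUBIC))
E
```

```text
top [669.3 -17.9] [130.3  86.4] 88.2
gap 4.472858425903382
side [670.4 -18.4] [139.   85.5] 88.3
gap 3.388996154785218
17.65 [488.1 -21.9  76.8] [ 0.056  3.137 -0.   ]
```

View pics/top9.png

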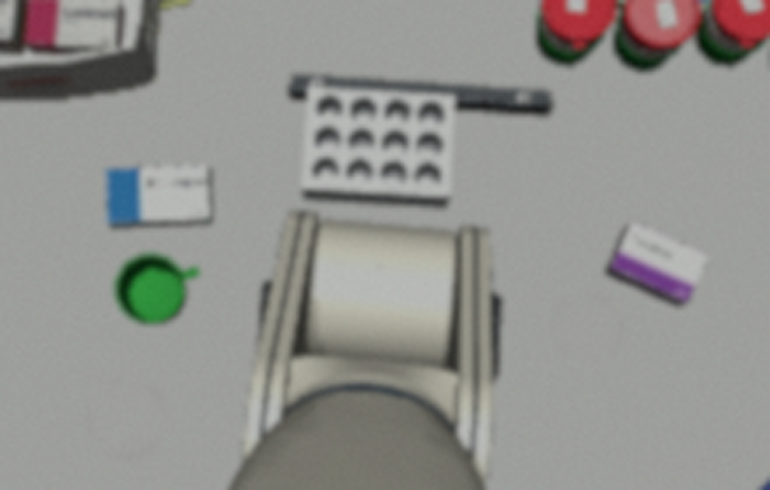

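View pics/side9.png

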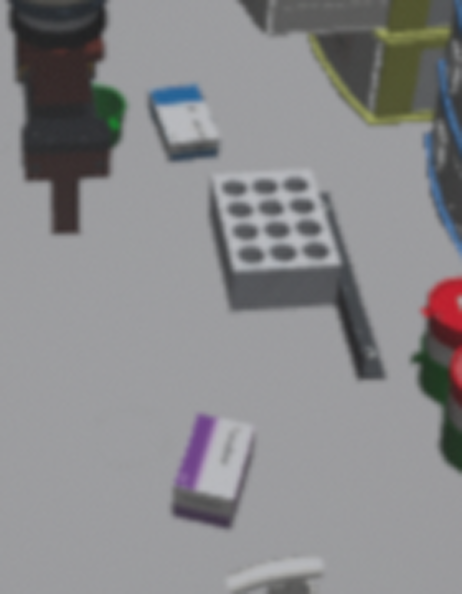

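```bash
sed -i 's/(430,712,/(560,750,/' h.py; python3 m.py; python3 m.py
python3 - <<'E'
from h import *
# near and far edge lines of the block top, rail line (top view, both sides of the block)
for n in("top","side"):
    p=viewer.get_image(n); w=cloud(p); P=w.reshape(-1,3); P=P[(P[:,2]>43)&(P[:,2]<56)&(P[:,0]>600)&(P[:,0]<745)]
    ys=np.arange(-72,36,6)
    for q in(2,98):
        f=np.array([(y,np.percentile(Q[:,0],q)) for y in ys if len(Q:=P[abs(P[:,1]-y)<5])>5]); k=np.polyfit(f[:,0],f[:,1],1)
        print(n,q,k,90-np.degrees(np.arctan(k[0])))
E
```

```text
top [673.2 -18. ] [130.3  93.6] 88.6
gap 0.5926188629150602
side [674.7 -18.4] [138.2  93.5] 87.6
gap -0.9272036865233986
17.85 [486.9 -21.8  74.4] [-0.056 -3.14  -0.   ]
top [673.2 -18. ] [129.9  93.7] 88.0
gap 0.5756191040039766
side [674. -19.] [137.4  93.5] 87.0
gap -0.30342573852533405
17.95 [486.6 -21.8  74.3] [-0.056 -3.14  -0.   ]
top 2 [2.71496499e-02 6.28377153e+02] 88.44482167872849
top 98 [4.66997231e-02 7.18574612e+02] 87.32624553273662
side 2 [4.46604412e-02 6.30423054e+02] 87.44284443627267
side 98 [4.05786963e-02 7.19526536e+02] 87.67628683463712
```

>>> {"fn": "play_rows", "kwargs": {
  "dp": [
    [0,15,-20],
    [0,15,-20],
    [0,14,-20],
    [0,0,0],
    [0,0,0],
    [0,0,0],
    [0,0,0],
    [0,0,0]
  ],
  "yaw": [0,0,0,0,0,0,0,0],
  "gripper": 1
}}

```text
t: 18.72
ee_pos: [487.6, 21.6, 16.2]
orientation: [0.058, 3.139, 0.0]
ft_force: [0.2, -0.8, 0.1]
width: 38.1
grasp_force: 0.0
```

>>> {"fn": "play_rows", "kwargs": {
  "dp": [
    [30,0,0],
    [30,0,0],
    [30,0,0],
    [28,0,0],
    [3,0,0],
    [3,0,0],
    [3,0,0],
    [0,0,0]
  ],
  "yaw": [0,0,0,0,0,0,0,0]
}}

```text
t: 19.38
ee_pos: [613.0, 21.9, 15.4]
orientation: [-0.057, -3.14, 0.0]
ft_force: [0.4, -0.9, 0.0]
width: 0.6
grasp_force: 0.0
```

>>> {"fn": "play_rows", "kwargs": {
  "dp": [
    [2,0,0],
    [2,0,0],
    [2,0,0],
    [2,0,0],
    [2,0,0],
    [0,0,0]
  ],
  "yaw": [0,0,0,0,0,0]
}}

```text
t: 19.88
ee_pos: [619.7, 22.4, 15.0]
orientation: [-0.056, -3.133, -0.0]
ft_force: [-11.6, 1.1, 9.0]
width: 0.5
grasp_force: 5.8
```

>>> {"fn": "play_rows", "kwargs": {
  "dp": [
    [2,0,0],
    [0,0,0]
  ],
  "yaw": [0,0]
}}

```text
t: 20.05
ee_pos: [619.8, 22.5, 14.8]
orientation: [-0.056, -3.129, 0.0]
ft_force: [-16.5, 1.0, 15.2]
width: 0.9
grasp_force: 8.6
```

>>> {"fn": "play_rows", "kwargs": {
  "dp": [
    [2,0,0],
    [0,0,0],
    [-5,0,0],
    [-20,0,0],
    [0,-27,0],
    [0,-27,0],
    [0,-28,0],
    [0,0,0]
  ],
  "yaw": [0,0,0,0,0,0,0,0]
}}

```text
t: 20.72
ee_pos: [603.0, -63.5, 15.5]
orientation: [0.06, 3.14, -0.001]
ft_force: [0.1, -0.4, 0.5]
width: 0.3
grasp_force: 0.0
```

>>> {"fn": "play_rows", "kwargs": {
  "dp": [
    [8,0,0],
    [3,0,0],
    [2,0,0],
    [2,0,0],
    [2,0,0],
    [2,0,0],
    [0,0,0]
  ],
  "yaw": [0,0,0,0,0,0,0]
}}

```text
t: 21.3
ee_pos: [616.1, -58.6, 14.7]
orientation: [-0.054, -3.129, -0.001]
ft_force: [-16.6, -1.6, 15.2]
width: 0.6
grasp_force: 8.5
```

>>> {"fn": "play_rows", "kwargs": {
  "dp": [
    [-5,0,0],
    [-20,0,0],
    [-40,0,0],
    [-40,0,0],
    [-10,0,38],
    [0,0,38],
    [0,0,38],
    [0,0,0]
  ],
  "yaw": [0,0,0,0,0,0,0,0]
}}

```text
t: 21.97
ee_pos: [511.4, -59.6, 135.8]
orientation: [0.054, 3.13, -0.002]
ft_force: [1.2, 0.0, -0.1]
width: 0.0
grasp_force: 0.0
```

>>> {"fn": "play_rows", "kwargs": {
  "dp": [
    [-25,0,20],
    [-25,0,20],
    [0,0,0],
    [0,0,0],
    [0,0,0]
  ],
  "yaw": [0,0,0,0,0]
}}

```text
t: 22.38
ee_pos: [457.7, -59.5, 169.2]
orientation: [0.055, 3.14, -0.0]
ft_force: [-0.1, 0.5, 0.1]
width: 0.5
grasp_force: 0.0
```

```bash
python3 m.py; python3 m.py; python3 -c "
from h import *
print(ctrl.get_obs()['ft_force'])"
```

```text
top [674. -18.] [129.8  94.5] 87.5
gap -0.1940480407714631
side [674.6 -20. ] [135.8  92.9] 87.4
gap -0.8902354003905657
22.48 [457.5 -59.6 168.6] [-0.056 -3.141 -0.   ]
top [673.9 -18.1] [130.   93.5] 87.2
gap -0.1564189178466222
side [674.7 -20.4] [139.3  92.9] 87.9
gap -1.0194584777831324
22.58 [457.1 -59.7 168.4] [-0.056 -3.14  -0.   ]
[0.19188822 0.03371388 0.88128979]
```

Block flush at 87.4°, gap about 0, and the arm is clear.

```bash
python3 -c "
from workcell import ticket
print(ticket.close_job())"
```

```text
the job is handed in; nothing more can be done
None
```

The block was turned about 90° and now lies with a long side flush along the rail: gap about 0 mm, angle within about half a degree by the cameras, and its whole length in front of the rail. It was parallel before contact, the bystanders looked unmoved, the arm is clear, and the job was handed in at about 23 s.

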